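# Set the ink valve to refill and take off the tank's wide cap

## Task

Get the printer's ink tank ready for refilling: first turn the selector knob on top of the tank to the middle click, its pointer at the long bar mark, and let go of it; then take off the wider of the two filler caps. Its quarter-turn thread may be right- or left-handed, so try it gently both ways, turn it in the direction that gives as far as it goes, lift it straight up and finish while still holding it in the gripper, level and still, some 8 cm above where it sat. Leave the narrow cap in place and do not disturb the mouse, the stapler or the ink bottle.

Things in the scene. Friction and masses are not known exactly. Their poses are not given: they have to be found in the camera images.
- unit: Fixed grey ink tank, a box 190 (x) x 250 (y) x 98 mm high, with a dark printer joined to its -y side (420 mm long, flat top 127 mm above the desk, a sheet of paper standing at its far edge up to 220 mm). Origin: centre of the tank's underside, on the desk; x points away from the tank's front (which faces the robot), z up. The knob's axis is at x=-52, y=5 mm.
- tank_top (a point): Centre of the tank's flat top, 98 mm above the desk, axes as the unit's. The two filler mouths are at x=38, y=62 and x=38, y=-58 mm from it: round collars 17 mm high, 53 mm across, rims 115 mm above the desk. Which cap sits on which mouth varies.
- knob (a joint): Angle (rad) of the knob about the vertical, counterclockwise from above positive. Three sprung clicks: 0 (dot), 0.9 (long bar mark, the one wanted: pointer along the unit's +x) and 1.8 (dot); stops at -0.15 and 1.95. Starts at or near 0. Turning it takes under 0.1 N m; let go within 0.35 rad of a click it snaps there.
- knob_grip (a point): Point on the knob's axis at grip height, 26 mm above the tank's top (124 mm above the desk). The knob: a black disc 44 mm across, 4 mm thick, with an upright bar grip 40 mm long and 12 mm wide, its top 34 mm above the tank's top. The bar lies along this frame's x axis, which turns with the knob; a white pointer line is on its +x end.
- wide_cap: The cap to take off: black fluted round plastic cap, 46 mm across, 28 mm high, about 50 g, a grey rib (3 mm high, look only) across its top along its own x axis. Origin: centre of the head's underside, at rest on the rim 115 mm above the desk; z up. Below the head a stem (19 mm across, 12 mm long) with a cross bar 32 mm long locks under the rim; locked, it lifts only 2 mm.
- cap_top (a point): Centre of the wide cap's top, 28 mm above its origin. The cap starts with its x axis along the unit's within 0.06 rad and turns freely: about 1.05 rad in its loosening direction to a firm stop, only about 0.1 rad the other way to a firm stop. Which way loosens varies and cannot be seen. Turned 0.9 rad or more it lifts straight out, free after 12 mm; if twisted hard on the stop it binds: ease back 0.05 rad.
- narrow_cap: The other cap, to be left in place: same make and height, 34 mm across. Origin: centre of the head's underside, 115 mm above the desk.
- ink_bottle: Loose white bottle standing on the desk, 48 mm across, 125 mm high. Origin: centre of its foot.
- mouse: Loose black computer mouse, 105 (x) x 60 x 26 mm. Origin: centre of its underside.
- stapler: Loose dark stapler, 130 (x) x 34 x 39 mm. Origin: centre of its underside.
Mind the look-alikes: they are no part of the job. What is shaped like the stapler but turquoise is not meant.

How it is judged:
On the way, in this order (a step that is already met when the one before it is completed fails the run):
1. the knob stands at the long bar mark (within 0.2 rad) and the gripper has moved 50 mm or more away from it (value of joint knob between 0.7 and 1.1 rad and distance between the grasp point and knob_grip above 0.05 m), for 0.2 s.
2. the wide cap, still on its mouth, has been turned more than 0.6 rad from its locked position (angle between the x axis of wide_cap and the x axis of unit, either way round above 0.6 rad and z of wide_cap in the frame of unit below 0.122 m), for 0.02 s.
At the end, for the whole second after the job is handed in: The fingers hold the wide cap 50 to 160 mm above where it sat, over the tank (within 150 mm of its centre), level within 0.35 rad and still (under 30 mm/s), touching nothing else; the knob stands within 0.2 rad of the long bar mark; the narrow cap is on its mouth (value of joint knob between 0.7 and 1.1 rad and z of wide_cap in the frame of unit between 0.165 and 0.275 m and horizontal distance between wide_cap and unit below 0.15 m and angle between wide_cap's own z axis and vertical below 0.35 rad and linear speed of wide_cap below 0.03 m/s and contact force between the fingers and wide_cap above 1 N and contact force between wide_cap and ink_bottle below 0.1 N and contact force between wide_cap and mouse below 0.1 N and contact force between wide_cap and stapler below 0.1 N and contact force between wide_cap and unit below 0.1 N and contact force between wide_cap and narrow_cap below 0.1 N and z of narrow_cap in the frame of unit below 0.122 m); the arm keeps its last pose, push and grip.
It fails at once if the narrow cap is displaced by more than 10 mm (distance of narrow_cap from where it was at the start of the episode above 0.01 m).
It fails at once if the ink bottle is displaced by more than 30 mm (distance of ink_bottle from where it was at the start of the episode above 0.03 m).
It fails at once if the mouse is displaced by more than 30 mm (distance of mouse from where it was at the start of the episode above 0.03 m).
It fails at once if the stapler is displaced by more than 30 mm (distance of stapler from where it was at the start of the episode above 0.03 m).
It also fails if it takes over 58 s, if anything falls off the work surface, if the arm or the gripper's body presses on something with over 40 N, if the wrist force passes 120 N, or if a joint passes its speed limit or range.

## Robot

A 7-joint arm with a two-finger parallel gripper is mounted at the origin on the work surface. World frame = base frame: x ahead of the robot, y to its left, z up, the work surface at z = 0. Lengths are in m, angles in rad, forces in N, time in s.
With the tool pointing down it reaches from about 0.425 to 0.95 m from the base axis. Payload 16.7 kg.
Tool frame: the origin (TCP) lies at the very end of the fingers, on their centre line; the grasp point (between the pads) lies 19 mm behind it (ctrl.grasp_offset is the distance from the TCP to the grasp point, in m); x points along the fingers, z is the direction in which the jaws open and shut, and the axes are right-handed (so a half turn about x gives the same grasp; the last joint's range is limited). The gripper opens to 94 mm and grips with 3 to 60 N. Pads are 16 mm wide; open, the fingers measure 119 mm over their backs; the gripper's body (75 mm by 177 mm) begins 78 mm behind the grasp point.
Start: joints at [-1.306, 0.426, 0.074, 1.606, -0.034, 1.111, -0.067], TCP at [0.272, 0.618, 0.181] pointing down, gripper open.
Joint ranges: [-2.85, 2.85], [-0.5, 2.14], [-1.23, 1.37], [0.21, 2.46], [-1.02, 4.16], [0.16, 2.05], [-2.73, 2.73]. Speed limits (rad/s): [1.89, 1.89, 2.39, 2.39, 3.01, 3.01, 3.01].

## Interface

Orientations are given as [roll, pitch, yaw] about the fixed x, y, z axes, in that order (R = Rz(yaw) Ry(pitch) Rx(roll)).
In Python, from cell import sensors, eyes, ticket, trace, ctrl gives the robot as it stands.
- The arm moves only by the tool play_rows, never from a script. Its argument "steps" is a list of rows, each a list of 4 numbers: the shift along the tool's x, y, z in m, then the turn about the tool's x in degrees. In form: [[tx, ty, tz, turn], ...]. A call has 1 to 8 rows; each row is the pose to reach, as a shift and turn from the pose commanded when the call began, along the tool's axes at that moment; what a row does not reach only later rows make up. A row lasts 1/12 s, in which the tool goes at most 41.7 mm and 7.16 degrees, less where a joint would pass 70% of its speed; a pose out of reach is approached as far as the arm can. A call with a gripper value outside its range is refused whole. "grip" is the closure, from -1 (fully open) to 1 (shut), set as the call begins (left out, the last holds). The fingers move at their own pace and stop on an object; the grip force is fixed at half the most. Time passes only in rows, so rows that repeat a pose let the fingers close. It gives the time, the measured TCP pose, the force and the opening at its end, in the units of the state.
- sensors.get_obs(): the state, without advancing time (a new reading comes with each control period).
- eyes.get_image(name): name is "scene" or "side" or "wrist"; returns a dict with "img" (480x640x3 uint8, blue, green, red), "range_z" (480x640 float32, m along the optical axis (not along the pixel's ray), 0 where there is no reading), "fx", "fy", "cx", "cy" (pixels), "xyz" and "rotation" of the camera in the world; the wrist camera has in their place "mount" (4x4, takes a point from camera to tool coordinates, whose origin is the TCP and whose axes are the tool frame's). Camera axes: x right, y up, looking along -z (the intrinsics and any distortion apply to the point x, -y, -z); pixel columns grow to the right and rows downward; lengths in m; the calibration is good to about 2 mm. A picture is of the moment at which its call begins: read the wrist's pose just before it.
- ticket.finish_job(): hands the job in, once; it reports no verdict.
Trained networks look in a picture, given as the dict that the camera call returned (one of the last four; its "shot" number tells which), for a name from the list of things; names that differ only in an ending like _2 or _b are one class to them, and where a whole thing is asked for, a point or a joint stands for the part that bears it (a point fixed in the world has none). Each returns a list of dicts, best first, with "p" (0 to 1); they miss things now and then, are a little off and sometimes report something else, mostly with a low value. They report only what shows in the picture. A call takes as long as a camera call. They do not tell look-alikes from the thing itself.
- trace(picture, target): "region" (480x640 bool, what is visible of it) and "centre" ([column, row] in pixels, amid what is visible of it).
The state is a dict: "t": time; "qpos": joint angles; "joint_vel": joint speeds; "tau": joint torques, N m; "ee_pos": TCP position; "orientation": TCP orientation; "force": force on the tool from outside, world axes, zero at the start; "torque": the same for the moment, N m; "finger_gap": opening from 0.0 (shut) to 1.0 (fully open).
Only numpy, scipy, OpenCV 4.12 (cv2) and the standard library are available. Lean on these libraries where they do the work, as an engineer would, in place of code of your own. Each camera call takes 0.05 s, during which the arm holds its last target. There are 200 camera calls.

## Working session

There is one attempt and no reset: what is moved stays moved. The work goes in short steps, Python scripts to look and compute and a tool call to move; the robot and the scene stay as the last step left them, time stands still between calls to the robot, and variables do not carry over. Pictures are saved under pics/ and viewed, about 8 in all and at most 12, crops included, and the job is handed in when it is done.

Besides the shell and the picture viewer there is one more tool, called after "Emit:" as name(argument=value, ...) on one line, values as JSON. play_rows: Moves the arm, as the interface text tells. Its arguments: {"type":"object","properties":{"steps":{"type":"array"},"grip":{"type":"number"}},"required":["steps"]}

```bash
mkdir -p pics
cat > h.py <<'E'
import numpy as np,cv2
from scipy.spatial.transform import Rotation as R
from cell import sensors,eyes,ticket,trace,ctrl
def T_tool():
    o=sensors.get_obs();T=np.eye(4);T[:3,:3]=R.from_euler('xyz',o['orientation']).as_matrix();T[:3,3]=o['ee_pos'];return T
def cam(name):
    T=T_tool();p=eyes.get_image(name)
    if name=='wrist': p['T']=T@np.array(p['mount'])
    else:
        M=np.eye(4);r=np.array(p['rotation'])
        M[:3,:3]=r if r.shape==(3,3) else R.from_euler('xyz',r).as_matrix();M[:3,3]=p['xyz'];p['T']=M
    return p
def cloud(p):
    v,u=np.mgrid[:480,:640];z=p['range_z']
    c=np.stack([(u-p['cx'])/p['fx']*z,-(v-p['cy'])/p['fy']*z,-z,np.ones_like(z)],-1)
    w=(c@p['T'].T)[...,:3];w[z<=0]=np.nan;return w
E
python3 - <<'E'
from h import *
print(sensors.get_obs(),ctrl.grasp_offset)
ims=[]
for n in ['scene','side','wrist']:
    p=cam(n);print(n,[k for k in p],p['T'].round(3).tolist());ims.append(p['img'])
    w=cloud(p)
    for t in ['unit','knob','wide_cap','narrow_cap','ink_bottle','mouse','stapler']:
        for d in trace(p,t)[:2]:
            m=d['region'];q=w[m];print(t,round(d['p'],2),np.round(d['centre']),m.sum(),np.nanmedian(q,0).round(3),np.nanmin(q,0).round(3),np.nanmax(q,0).round(3))
cv2.imwrite('pics/a.png',ims[0]);cv2.imwrite('pics/b.png',cv2.resize(np.hstack(ims[1:]),(800,300)))
E
```

```text
{'t': 0.0, 'qpos': array([-1.30549541,  0.4267384 ,  0.07385844,  1.60657231, -0.03410952,
        1.11079325, -0.06712969]), 'joint_vel': array([-7.67539979e-04, -2.75829523e-04, -5.22355551e-04,  1.04499416e-04,
       -6.44609930e-05,  1.14438225e-03, -3.64269338e-04]), 'tau': array([ 3.18751090e-04, -9.35828662e+01,  3.66715707e+00, -4.54175305e+01,
       -4.88905062e-02,  2.00356002e-02,  3.64278242e-05]), 'ee_pos': array([0.27187942, 0.61733283, 0.1801869 ]), 'orientation': array([-3.07163647,  1.56954472, -1.91571246]), 'force': array([ 0.30156527, -0.08062087,  0.1874755 ]), 'torque': array([-0.01870464,  0.00694065, -0.02484055]), 'finger_gap': 1.003516477977309} 0.0188
scene ['img', 'range_z', 'fx', 'fy', 'cx', 'cy', 'xyz', 'rotation', 'shot', 'T'] [[-0.346, -0.63, 0.696, 1.218], [0.938, -0.236, 0.253, 0.407], [0.005, 0.74, 0.672, 0.788], [0.0, 0.0, 0.0, 1.0]]
unit 0.96 [146. 217.] 33423 [ 0.578 -0.201  0.108] [ 0.149 -0.805 -0.002] [0.687 0.13  0.223]
unit 0.16 [204. 216.] 511 [ 0.572 -0.073  0.143] [ 0.541 -0.126  0.098] [ 0.588 -0.054  0.149]
knob 0.55 [257. 216.] 429 [
[... 1415 characters left out ...]
 0.381 0.024] [ 0.393  0.363 -0.002] [0.501 0.474 0.031]
stapler 0.94 [246. 260.] 1092 [0.326 0.204 0.028] [0.261 0.186 0.001] [0.392 0.237 0.044]
stapler 0.66 [326. 242.] 381 [0.524 0.254 0.04 ] [0.505 0.197 0.005] [0.551 0.301 0.044]
wrist ['img', 'range_z', 'fx', 'fy', 'cx', 'cy', 'mount', 'shot', 'T'] [[0.403, -0.888, -0.223, 0.208], [0.915, 0.391, 0.099, 0.647], [-0.001, -0.244, 0.97, 0.384], [0.0, 0.0, 0.0, 1.0]]
wide_cap 0.32 [203. 434.] 3944 [0.439 0.407 0.025] [ 0.24   0.35  -0.002] [0.491 0.606 0.32 ]
mouse 0.66 [205. 437.] 3957 [0.439 0.408 0.025] [ 0.24   0.353 -0.003] [0.511 0.616 0.337]
stapler 0.97 [ 47. 288.] 5186 [0.227 0.348 0.031] [ 0.165  0.274 -0.002] [0.279 0.586 0.308]
```

Run:
```python
from h import *
for n in ['scene','side']:
    w=cloud(cam(n));z=w[...,2]
    W=w.reshape(-1,3)
    for nm,c in [('wide',(.568,-.077)),('narrow',(.594,.037))]:
        s=W[(np.hypot(W[:,0]-c[0],W[:,1]-c[1])<.04)&(W[:,2]>.138)&(W[:,2]<.155)]
        cc,r=cv2.minEnclosingCircle(s[:,:2].astype(np.float32));print(n,nm,len(s),np.round(cc,4),round(r,4),s.mean(0).round(4))
    s=W[(np.hypot(W[:,0]-.49,W[:,1]-0)<.045)&(W[:,2]>.125)&(W[:,2]<.14)]
    (a,b,c)=cv2.minAreaRect(s[:,:2].astype(np.float32));d=np.linalg.svd(s[:,:2]-s[:,:2].mean(0),full_matrices=False)[2][0]
    print('knob',len(s),np.round(a,4),np.round(b,4),c,d,s.mean(0).round(4))
    s=W[(abs(W[:,2]-.098)<.004)&(W[:,0]>.35)&(W[:,0]<.72)&(W[:,1]>-.25)&(W[:,1]<.25)]
    print('top',len(s),cv2.minAreaRect(s[:,:2].astype(np.float32)),s.mean(0))
```

```text
scene wide 340 [ 0.5634 -0.0784] 0.0244 [ 0.566  -0.0762  0.1438]
scene narrow 214 [0.5917 0.0373] 0.0183 [0.5942 0.0394 0.144 ]
knob 132 [0.4908 0.0047] [0.0177 0.0384] 25.493057250976562 [-0.44330631  0.89637019] [0.4922 0.0057 0.1312]
top 6630 ((0.5788265466690063, -0.050599604845047), (0.3135409653186798, 0.30929800868034363), 70.6763916015625) [ 0.55281826 -0.01142741  0.09900115]
side wide 422 [ 0.5612 -0.0793] 0.0241 [ 0.5612 -0.0817  0.1438]
side narrow 188 [0.5898 0.0372] 0.0185 [0.589  0.0346 0.1435]
knob 127 [0.4888 0.004 ] [0.013  0.0426] 23.9663028717041 [ 0.42571481 -0.90485739] [0.489  0.0008 0.1316]
top 6722 ((0.5387156009674072, -0.01109333336353302), (0.2503141164779663, 0.19009096920490265), 76.38859558105469) [ 0.53122733 -0.03042283  0.09909585]
```

View pics/a.png

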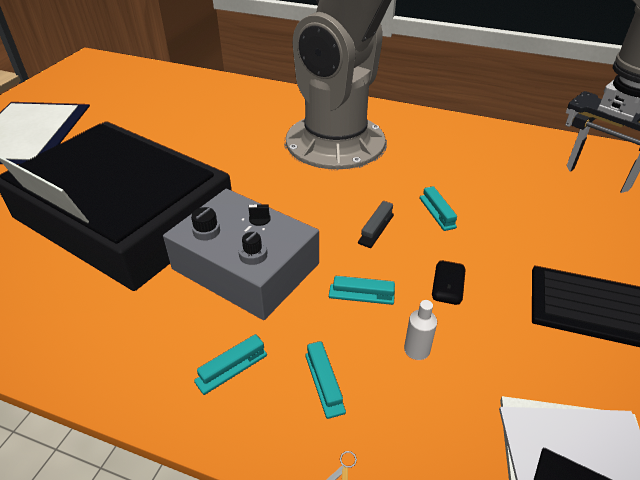

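View pics/b.png

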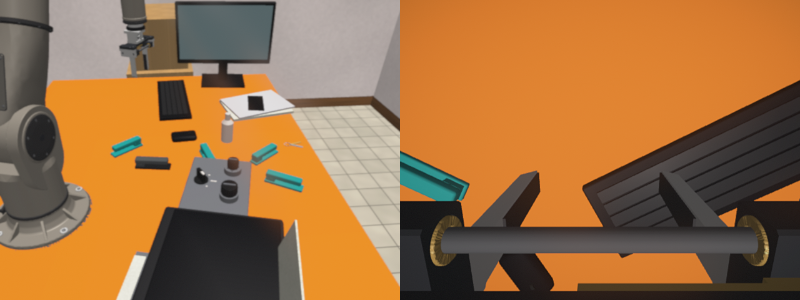

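```bash
cat >> h.py <<'E'
def plan(x,y,z,yaw):
    """shift in tool axes (m) and turn about tool x (deg) to bring TCP to x,y,z with jaw axis at yaw (deg, mod 180)"""
    T=T_tool();d=T[:3,:3].T@(np.array([x,y,z])-T[:3,3]);zx=T[:3,2]
    cur=np.degrees(np.arctan2(zx[1],zx[0]));dy=(yaw-cur+90)%180-90
    print('tcp',T[:3,3].round(4),'jawyaw',round(cur,2),'tilt',np.degrees(np.arccos(-T[2,0])).round(2),'| shift',d.round(4),'turn',round(-dy,2),'alt',round(-dy+(180 if dy>0 else -180),1))
E
python3 - <<'E'
from h import *
plan(.489,.004,.25,25)
w=cloud(cam('side')).reshape(-1,3);s=w[(w[:,2]>.16)&(w[:,2]<.25)&(w[:,0]>.3)&(w[:,0]<.9)&(abs(w[:,1])<.4)];print(len(s),s.min(0),s.max(0))
E
```

```text
tcp [0.272  0.6177 0.1809] jawyaw 66.23 tilt 0.0 | shift [-0.0691 -0.4459 -0.4742] turn 41.23 alt -138.8
1786 [ 0.62567418 -0.39999388  0.16011386] [ 0.6700591  -0.28603015  0.22170782]
```

Emit:
play_rows(steps=[[-0.04,0,0,0],[-0.08,0,0,0],[-0.09,0,0,0],[-0.09,0,0,0]])

```text
t: 1.68
ee_pos: [0.2728, 0.6193, 0.2752]
orientation: [0.099, 1.565, 1.255]
force: [-0.4, 0.3, -0.3]
finger_gap: 0.999
```

Emit:
play_rows(steps=[[0,-0.027,-0.029,3],[0,-0.054,-0.058,6],[0,-0.081,-0.086,9],[0,-0.108,-0.115,12],[0,-0.135,-0.144,15],[0,-0.162,-0.173,18],[0,-0.19,-0.2,20],[0,-0.216,-0.23,22]])

```text
t: 2.35
ee_pos: [0.3773, 0.3182, 0.2703]
orientation: [2.852, 1.57, -2.661]
force: [0.7, -0.5, 1.0]
finger_gap: 1.006
```

```bash
python3 -c "
from h import *
plan(.489,.004,.25,25);print(sensors.get_obs()['qpos'].round(2))"
```

```text
tcp [0.3773 0.3182 0.2703] jawyaw 44.13 tilt 0.02 | shift [ 0.0203 -0.3033 -0.1386] turn 19.13 alt -160.9
[-1.08  0.04  0.26  1.9  -0.01  1.2  -0.05]
```

Emit:
play_rows(steps=[[0.0,-0.036,-0.016,3],[0.0,-0.072,-0.033,6],[0.0,-0.108,-0.05,8],[0.0,-0.144,-0.066,10],[0,-0.18,-0.083,12],[0.01,-0.216,-0.1,14],[0.02,-0.252,-0.116,17],[0.02,-0.285,-0.13,19]])

```text
t: 3.02
ee_pos: [0.4819, 0.0227, 0.2492]
orientation: [2.989, 1.569, -2.857]
force: [0.2, -0.4, -0.3]
finger_gap: 0.998
```

Emit:
play_rows(steps=[[0.0,-0.018,-0.008,0],[0,-0.018,-0.008,0],[0,-0.018,-0.008,0]])

```text
t: 3.27
ee_pos: [0.4828, 0.0047, 0.2504]
orientation: [3.037, 1.57, -2.808]
force: [0.5, 1.4, 0.3]
finger_gap: 1.002
```

Run:
```python
from h import *
plan(.489,.004,.25,25);print(sensors.get_obs()['qpos'].round(2))
p=cam('wrist');w=cloud(p);W=w.reshape(-1,3);cv2.imwrite('pics/c.png',p['img'])
s=W[(np.hypot(W[:,0]-.489,W[:,1]-.004)<.03)&(W[:,2]>.125)&(W[:,2]<.14)]
if len(s)>9:print('knob',len(s),cv2.minAreaRect(s[:,:2].astype(np.float32)),s.mean(0))
for t in ['wide_cap','narrow_cap','knob']:
    for d in trace(p,t)[:1]: print(t,d['p'],d['centre'],np.nanmedian(w[d['region']],0))
```

```text
tcp [0.4828 0.0047 0.2504] jawyaw 25.11 tilt 0.04 | shift [ 0.0004 -0.0033  0.0053] turn 0.11 alt -179.9
[-0.73  0.03  0.61  1.96 -0.02  1.16  0.32]
knob 642 ((0.4896811246871948, 0.00526353158056736), (0.011958466842770576, 0.03929857537150383), 25.124523162841797) [0.48905433 0.00570331 0.13135624]
wide_cap 0.86 [355.9, 337.4] [ 0.55606164 -0.07021949  0.14205493]
narrow_cap 0.56 [450.2, 245.6] [0.58575283 0.03983797 0.14210405]
knob 0.56 [324.1, 224.1] [0.48784935 0.00622699 0.10204452]
```

View pics/c.png

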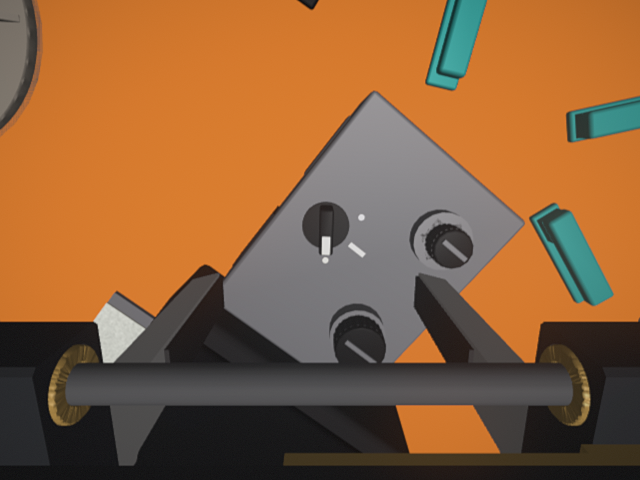

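Emit:
play_rows(steps=[[0.035,-0.0025,0.006,0],[0.07,-0.0025,0.006,0],[0.1,-0.0025,0.006,0],[0.125,-0.0025,0.006,0],[0.14,-0.0025,0.006,0],[0.14,-0.0025,0.006,0],[0.14,-0.0025,0.006,0]])

```text
t: 4.05
ee_pos: [0.4893, 0.0063, 0.1107]
orientation: [-3.088, 1.569, -2.647]
force: [-1.2, -1.3, 0.5]
finger_gap: 1.001
```

Emit:
play_rows(steps=[[0,0,0,0],[0,0,0,0],[0,0,0,0],[0,0,0,0],[0,0,0,0],[0,0,0,0],[0,0,0,0],[0,0,0,0]], grip=1)

```text
t: 4.72
ee_pos: [0.4896, 0.0058, 0.1109]
orientation: [-0.114, 1.571, 0.327]
force: [-0.6, -0.5, 0.1]
finger_gap: 0.472
```

Emit:
play_rows(steps=[[0,0,0,0],[0,0,0,0],[0,0,0,0],[0,0,0,0],[0,0,0,0],[0,0,0,0],[0,0,0,0],[0,0,0,0]])

```text
t: 5.38
ee_pos: [0.4896, 0.0059, 0.1109]
orientation: [-2.797, 1.571, -2.357]
force: [-0.9, 0.4, -0.2]
finger_gap: 0.006
```

Run:
```python
from h import *
print(sensors.get_obs()['finger_gap'],sensors.get_obs()['force'])
plan(.4893,.005,.11,25)
p=cam('wrist')['img'];s=cam('side')['img']
cv2.imwrite('pics/d.png',np.hstack([cv2.resize(p,(400,300)),cv2.resize(s[220:340,250:410],(400,300))]))
```

```text
0.005510997370087532 [-0.90899709  0.42029281 -0.18575304]
tcp [0.4896 0.0059 0.1109] jawyaw 25.23 tilt 0.0 | shift [ 0.0009 -0.0007 -0.0006] turn 0.23 alt -179.8
```

View pics/d.png

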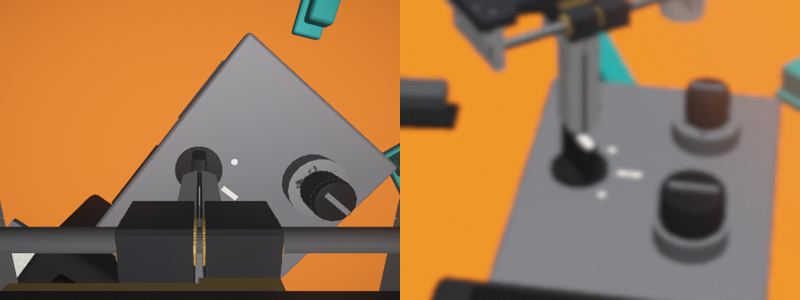

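Run:
```python
from h import *
out=[]
for n in ['side','scene','wrist']:
    p=cam(n);w=cloud(p);W=w.reshape(-1,3)
    s=W[(np.hypot(W[:,0]-.4893,W[:,1]-.005)<.04)&(W[:,2]>.106)]
    u=(s[:,:2]-[.4893,.005])@np.array([[.423,-.906],[.906,.423]]).T
    for a in np.arange(.106,.2,.006):
        k=(s[:,2]>=a)&(s[:,2]<a+.006)
        if k.sum()>3: print(n,round(a,3),k.sum(),'along',np.percentile(u[k,0],[2,98]).round(4),'jaw',np.percentile(u[k,1],[2,98]).round(4))
    if n!='wrist':
        c=(322,270) if n=='side' else (257,205);im=p['img'][c[1]-50:c[1]+50,c[0]-33:c[0]+33];out.append(cv2.resize(im,(400,600),interpolation=cv2.INTER_CUBIC))
cv2.imwrite('pics/e.png',np.hstack(out))
```

```text
side 0.106 39 along [-0.0166  0.0211] jaw [-0.0159  0.0065]
side 0.112 34 along [-0.016   0.0213] jaw [-0.0069  0.0046]
side 0.118 42 along [-0.0158  0.0223] jaw [-0.0074  0.0039]
side 0.124 34 along [-0.0162  0.0214] jaw [-0.0069  0.0046]
side 0.13 66 along [-0.0154  0.021 ] jaw [-0.0071  0.0052]
side 0.136 14 along [0.0049 0.0096] jaw [-0.0043  0.0063]
side 0.142 30 along [-0.005   0.0098] jaw [-0.0119  0.0114]
side 0.148 43 along [-0.0086  0.0098] jaw [-0.0122  0.0111]
side 0.154 40 along [-0.0066  0.0094] jaw [-0.0123  0.0102]
side 0.16 45 along [-0.0086  0.0093] jaw [-0.0132  0.0107]
side 0.166 51 along [-0.0106  0.0097] jaw [-0.013   0.0113]
side 0.172 44 along [-0.0092  0.0094] jaw [-0.0129  0.0122]
side 0.178 49 along [-0.0101  0.01  ] jaw [-0.0128  0.0116]
side 0.184 43 along [-0.0103  0.0091] jaw [-0.0125  0.0105]
side 0.19 47 along [-0.0088  0.009 ] jaw [-0.0126  0.0114]
side 0.196 45 along [-0.0091  0.0097] jaw [-0.013   0.0111]
scene 0.106 40 along [-0.0166  0.0198] jaw [0.0034 0.0111]
scene 0.112 53 along [-0.0172  0.0211] jaw [0.0032 0.0085]
scene 0.118 44 along [-0.01
[... 965 characters left out ...]
aw [-0.0048  0.0061]
wrist 0.136 126 along [-0.0112 -0.009 ] jaw [-0.0069  0.0089]
wrist 0.142 245 along [-0.0111 -0.0049] jaw [-0.0104  0.0125]
wrist 0.148 296 along [-0.0111  0.0054] jaw [-0.0108  0.0124]
wrist 0.154 286 along [-0.0112 -0.009 ] jaw [-0.0108  0.0126]
wrist 0.16 311 along [-0.0112 -0.009 ] jaw [-0.0109  0.0127]
wrist 0.166 353 along [-0.0112 -0.009 ] jaw [-0.011   0.0128]
wrist 0.172 395 along [-0.0112 -0.009 ] jaw [-0.011   0.0129]
wrist 0.178 449 along [-0.0112 -0.009 ] jaw [-0.0109  0.0128]
wrist 0.184 351 along [-0.0113 -0.0088] jaw [-0.0109  0.0126]
wrist 0.19 111 along [-0.0111 -0.0086] jaw [-0.0016  0.0035]
wrist 0.196 119 along [-0.011  -0.0087] jaw [-0.0015  0.0034]
```

View pics/e.png

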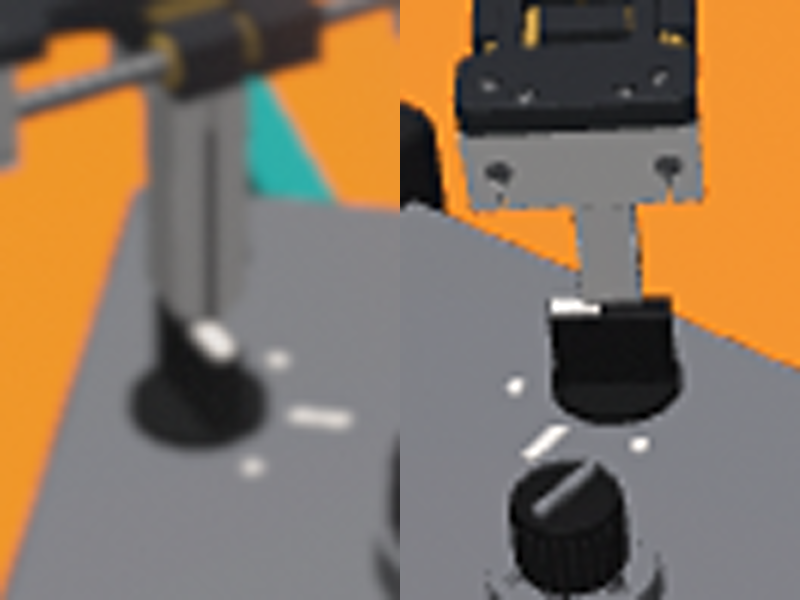

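Emit:
play_rows(steps=[[0,0,0,0],[0,0,0,0],[0,0,0,0],[0,0,0,0],[0,0,0,0],[0,0,0,0],[0,0,0,0]], grip=-0.2)

```text
t: 6.22
ee_pos: [0.4896, 0.0059, 0.1109]
orientation: [3.088, 1.571, -2.754]
force: [0.5, 0.4, -0.6]
finger_gap: 0.465
```

```bash
cat >> h.py <<'E'
def tips():
    o=sensors.get_obs();T=T_tool();print('gap',round(o['finger_gap'],3),'tcp',T[:3,3].round(4))
    for n in ['side','scene','wrist']:
        W=cloud(cam(n)).reshape(-1,3);s=W[W[:,2]>.104];q=(s-T[:3,3])@T[:3,:3]   # tool coords
        for sg in (1,-1):
            k=(abs(q[:,1])<.015)&(q[:,2]*sg>.012)&(q[:,2]*sg<.07)&(q[:,0]>-.1)
            if k.sum()>3: print(n,sg,k.sum(),'max tool x of finger',np.sort(q[k,0])[-6:].round(4),'jaw',np.percentile(q[k,2],[3,97]).round(4))
E
python3 -c "
from h import *
tips()"
```

```text
gap 0.465 tcp [0.4896 0.0059 0.1109]
side 1 349 max tool x of finger [-0.0269 -0.0257  0.0063  0.0065  0.0068  0.0068] jaw [0.0208 0.0334]
side -1 327 max tool x of finger [0.0059 0.006  0.006  0.0061 0.0064 0.0065] jaw [-0.035  -0.0211]
scene 1 261 max tool x of finger [0.0065 0.0066 0.0066 0.0066 0.0068 0.0068] jaw [0.0183 0.0386]
scene -1 13 max tool x of finger [-0.0365 -0.0342 -0.0342 -0.0319 -0.0297 -0.0279] jaw [-0.028  -0.0225]
wrist 1 3838 max tool x of finger [-0.0247 -0.0246 -0.0246 -0.0242 -0.0241 -0.0238] jaw [0.0261 0.0376]
wrist -1 3831 max tool x of finger [-0.0243 -0.0241 -0.0239 -0.0234 -0.0233 -0.0232] jaw [-0.0369 -0.0254]
```

Emit:
play_rows(steps=[[0.008,-0.001,0,0],[0.016,-0.001,0,0],[0.022,-0.001,0,0],[0.022,-0.001,0,0]])

```text
t: 6.7
ee_pos: [0.489, 0.0048, 0.0873]
orientation: [3.065, 1.568, -2.778]
force: [-0.1, 0.7, -1.3]
finger_gap: 0.599
```

Emit:
play_rows(steps=[[0,0,0,0],[0,0,0,0],[0,0,0,0],[0,0,0,0],[0,0,0,0],[0,0,0,0],[0,0,0,0],[0,0,0,0]], grip=1)

```text
t: 7.37
ee_pos: [0.4895, 0.0047, 0.089]
orientation: [2.793, 1.57, -3.05]
force: [-5.6, -0.2, 5.0]
finger_gap: 0.128
```

Emit:
play_rows(steps=[[0,0,0,-5],[0,0,0,-11],[0,0,0,-17],[0,0,0,-23],[0,0,0,-29],[0,0,0,-35],[0,0,0,-41],[0,0,0,-46]])

```text
t: 8.03
ee_pos: [0.4892, 0.0043, 0.0889]
orientation: [2.173, 1.569, -2.862]
force: [-7.6, -3.7, 9.3]
finger_gap: 0.127
```

Emit:
play_rows(steps=[[0,0,0,-3],[0,0,0,-6],[0,0,0,-6],[0,0,0,-6],[0,0,0,-6]])

```text
t: 8.45
ee_pos: [0.4891, 0.0042, 0.0889]
orientation: [2.066, 1.569, -2.87]
force: [-6.1, -4.7, 8.0]
finger_gap: 0.125
```

```bash
python3 -c "
from h import *
plan(.489,.005,.089,76.4);o=sensors.get_obs();print(o['finger_gap'],o['force'],o['qpos'].round(2))"
```

```text
tcp [0.4891 0.0042 0.0889] jawyaw 77.2 tilt 0.1 | shift [-0.0001  0.0003  0.0007] turn 0.8 alt -179.2
0.12493316451421628 [-6.08458301 -4.69085221  8.01011453] [-0.49  0.25  0.41  2.12 -0.14  0.8   1.35]
```

Emit:
play_rows(steps=[[0,0,0,0],[0,0,0,0],[0,0,0,0],[0,0,0,0],[0,0,0,0],[0,0,0,0],[0,0,0,0],[0,0,0,0]], grip=-1)

```text
t: 9.12
ee_pos: [0.49, 0.005, 0.0889]
orientation: [2.379, 1.571, -2.556]
force: [0.3, 0.1, 0.0]
finger_gap: 0.657
```

Emit:
play_rows(steps=[[-0.03,0,0,0],[-0.07,0,0,0],[-0.11,0,0,0],[-0.15,0,0,0],[-0.15,0,0,0],[-0.15,0,0,0]])

```text
t: 9.62
ee_pos: [0.4912, 0.0052, 0.2409]
orientation: [-0.981, 1.567, 0.367]
force: [0.9, 0.4, 0.2]
finger_gap: 1.0
```

Run:
```python
from h import *
plan(.5625,-.0785,.23,-13.6)
p=cam('wrist');w=cloud(p);W=w.reshape(-1,3);cv2.imwrite('pics/f.png',p['img'])
s=W[(np.hypot(W[:,0]-.4893,W[:,1]-.005)<.03)&(W[:,2]>.125)&(W[:,2]<.14)]
print('knob',len(s),cv2.minAreaRect(s[:,:2].astype(np.float32)))
```

```text
tcp [0.4912 0.0052 0.2409] jawyaw 77.24 tilt 0.24 | shift [ 0.0111 -0.088  -0.0659] turn -89.16 alt 90.8
knob 659 ((0.4889712929725647, 0.004518487025052309), (0.01092616654932499, 0.039163943380117416), 77.32965087890625)
```

View pics/f.png

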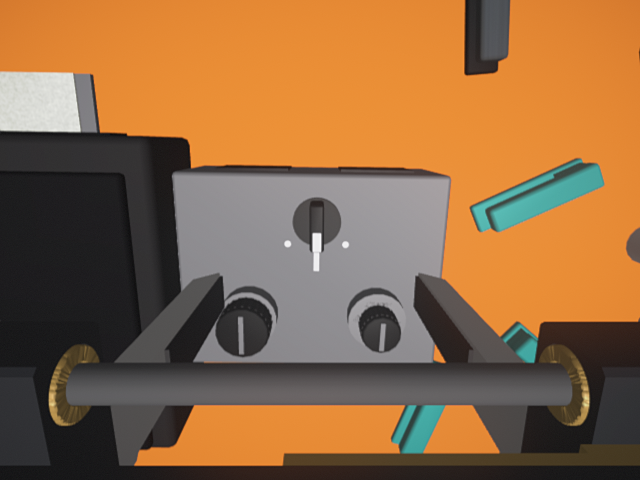

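Emit:
play_rows(steps=[[0,-0.011,-0.008,6],[0,-0.022,-0.016,12],[0,-0.033,-0.025,18],[0,-0.044,-0.033,25],[0,-0.055,-0.041,32],[0,-0.066,-0.05,39],[0,-0.077,-0.058,46],[0,-0.088,-0.066,53]])

```text
t: 10.33
ee_pos: [0.5608, -0.0795, 0.2372]
orientation: [2.962, 1.568, -2.905]
force: [-0.3, -0.3, -0.1]
finger_gap: 1.0
```

Emit:
play_rows(steps=[[0,0,0,7],[0,0,0,14],[0,0,0,21],[0,0,0,28],[0,0,0,35],[0,0,0,38],[0,0,0,38],[0,0,0,38]])

```text
t: 11.0
ee_pos: [0.5607, -0.0787, 0.2377]
orientation: [-2.627, 1.569, -2.865]
force: [0.4, -0.4, -0.2]
finger_gap: 1.003
```

Run:
```python
from h import *
p=cam('wrist');W=cloud(p).reshape(-1,3)
s=W[(np.hypot(W[:,0]-.5625,W[:,1]+.0785)<.035)&(W[:,2]>.138)&(W[:,2]<.152)]
print(len(s))
if len(s)>20: print(cv2.minEnclosingCircle(s[:,:2].astype(np.float32)),s.mean(0))
plan(.5625,-.0785,.097,-13.6);print(sensors.get_obs()['qpos'].round(2))
```

```text
2529
((0.5624641180038452, -0.07749813795089722), 0.023534582927823067) [ 0.56268913 -0.07663345  0.14266147]
tcp [ 0.5608 -0.0788  0.238 ] jawyaw -13.62 tilt 0.09 | shift [0.141  0.0008 0.0018] turn -0.02 alt 180.0
[-0.56  0.23  0.7   1.81 -0.16  1.15 -0.04]
```

Emit:
play_rows(steps=[[0.035,0.0015,0.0015,0],[0.07,0.0015,0.0015,0],[0.1,0.0015,0.0015,0],[0.12,0.0015,0.0015,0],[0.132,0.0015,0.0015,0],[0.14,0.0015,0.0015,0],[0.14,0.0015,0.0015,0],[0.14,0.0015,0.0015,0]])

```text
t: 11.72
ee_pos: [0.5635, -0.078, 0.0995]
orientation: [0.032, 1.57, -0.208]
force: [-0.2, -0.7, 0.5]
finger_gap: 0.996
```

Emit:
play_rows(steps=[[0,0,0,0],[0,0,0,0],[0,0,0,0],[0,0,0,0],[0,0,0,0],[0,0,0,0],[0,0,0,0],[0,0,0,0]], grip=1)

```text
t: 12.38
ee_pos: [0.5631, -0.0777, 0.0989]
orientation: [-0.376, 1.571, -0.617]
force: [-0.2, -0.2, 0.8]
finger_gap: 0.485
```

Emit:
play_rows(steps=[[0,0,0,0],[0,0,0,0],[0,0,0,0]])

```text
t: 12.63
ee_pos: [0.5631, -0.0778, 0.0989]
orientation: [-2.487, 1.571, -2.728]
force: [-0.7, 0.2, 1.7]
finger_gap: 0.48
```

```bash
python3 -c "
from h import *
plan(.5625,-.0775,.097,-13.6);o=sensors.get_obs();print(o['finger_gap'],o['force'],o['torque'])"
```

```text
tcp [ 0.5631 -0.0778  0.0989] jawyaw -13.77 tilt 0.0 | shift [ 0.0019  0.0001 -0.0006] turn -0.17 alt 179.8
0.48016770843492507 [-0.71506717  0.16633832  1.66578602] [0.05302264 0.25416502 0.04012576]
```

Emit:
play_rows(steps=[[0,0,0,-3],[0,0,0,-6],[0,0,0,-9],[0,0,0,-9],[0,0,0,-9]])

```text
t: 13.05
ee_pos: [0.5631, -0.0778, 0.0989]
orientation: [1.005, 1.571, 0.92]
force: [0.1, -0.0, 0.3]
finger_gap: 0.487
```

```bash
python3 -c "
from h import *
plan(.5625,-.0775,.099,-13.6);o=sensors.get_obs();print(o['finger_gap'],o['force'],o['torque'],o['tau'].round(2))"
```

```text
tcp [ 0.5631 -0.0778  0.0989] jawyaw -4.87 tilt 0.01 | shift [-0.0001  0.0002 -0.0006] turn 8.73 alt -171.3
0.48742341825397734 [ 0.14154884 -0.04599263  0.31012998] [ 0.02630511 -0.00805812 -0.07032711] [ 4.800e-01 -7.075e+01  1.149e+01 -3.703e+01  2.400e-01  4.000e-02
  7.000e-01]
```

Emit:
play_rows(steps=[[0,0,0,3],[0,0,0,6],[0,0,0,9],[0,0,0,12],[0,0,0,15],[0,0,0,18],[0,0,0,18],[0,0,0,18]])

```text
t: 13.72
ee_pos: [0.5631, -0.0777, 0.0989]
orientation: [-1.247, 1.57, -1.644]
force: [0.2, -0.0, 1.4]
finger_gap: 0.482
```

```bash
python3 -c "
from h import *
plan(.5625,-.0775,.099,-13.6);o=sensors.get_obs();print(o['finger_gap'],o['force'],o['torque'],o['tau'].round(2))"
```

```text
tcp [ 0.5631 -0.0777  0.0989] jawyaw -22.74 tilt 0.02 | shift [-0.0001 -0.     -0.0007] turn -9.14 alt 170.9
0.48229451482235924 [ 0.23294493 -0.00528607  1.37038103] [-0.09946181  0.11670119 -0.08933926] [-4.600e-01 -6.907e+01  1.319e+01 -3.655e+01 -2.100e-01  5.000e-02
 -6.600e-01]
```

Emit:
play_rows(steps=[[0,0,0,4],[0,0,0,8],[0,0,0,12],[0,0,0,12],[0,0,0,12]])

```text
t: 14.13
ee_pos: [0.5631, -0.0777, 0.0989]
orientation: [-0.925, 1.571, -1.529]
force: [-0.2, -0.4, 1.3]
finger_gap: 0.484
```

Run:
```python
from h import *
plan(.5625,-.0775,.099,-13.6);o=sensors.get_obs();print(o['finger_gap'],o['force'],o['torque'],o['tau'].round(2))
a=cam('side')['img'][265:335,320:413];b=cam('wrist')['img'];c=cam('scene')['img'][170:240,155:248]
cv2.imwrite('pics/g.png',np.vstack([np.hstack([cv2.resize(a,(400,300)),cv2.resize(c,(400,300))]),np.hstack([cv2.resize(b[200:440,160:480],(400,300)),np.zeros((300,400,3),np.uint8)])]))
```

```text
tcp [ 0.5631 -0.0777  0.0989] jawyaw -34.6 tilt 0.01 | shift [-0.0001 -0.0002 -0.0006] turn -21.0 alt 159.0
0.48382765366957464 [-0.17494177 -0.42118578  1.31753807] [-0.09783822  0.13396616 -0.02323459] [-5.400e-01 -6.825e+01  1.431e+01 -3.625e+01 -2.500e-01  2.000e-02
 -8.000e-01]
```

View pics/g.png

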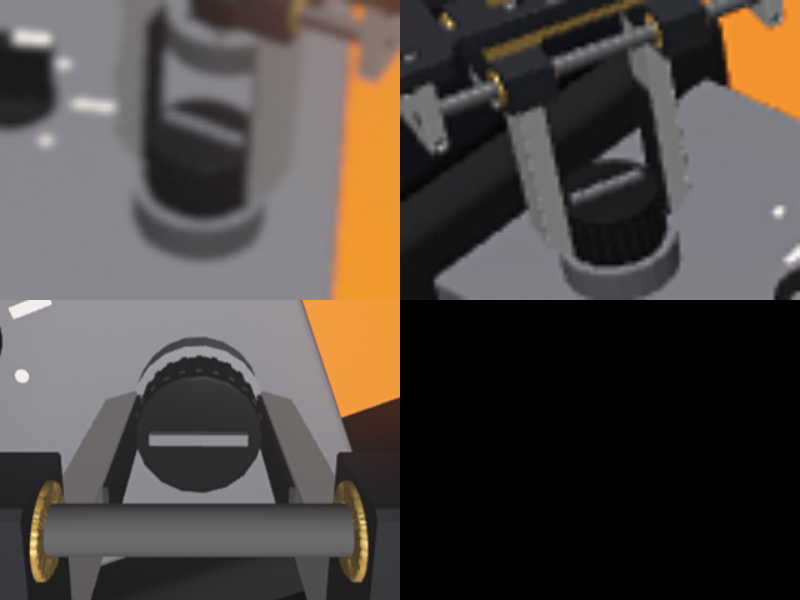

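Emit:
play_rows(steps=[[0,0,0,5],[0,0,0,10],[0,0,0,15],[0,0,0,20],[0,0,0,25],[0,0,0,30],[0,0,0,34],[0,0,0,37]])

```text
t: 14.95
ee_pos: [0.5631, -0.0777, 0.0989]
orientation: [1.869, 1.571, 0.614]
force: [0.5, 0.3, 2.3]
finger_gap: 0.482
```

Emit:
play_rows(steps=[[0,0,0,0],[0,0,0,0],[0,0,0,0]])

```text
t: 15.2
ee_pos: [0.5631, -0.0777, 0.0989]
orientation: [1.654, 1.571, 0.405]
force: [0.8, 0.3, 2.5]
finger_gap: 0.48
```

```bash
cat > rib.py <<'E'
from h import *
plan(.5625,-.0775,.099,-72);o=sensors.get_obs();print(o['finger_gap'],o['force'],o['torque'],o['tau'].round(2)[-1])
p=cam('wrist');im=p['img'];w=cloud(p);W=w.reshape(-1,3);g=cv2.cvtColor(im,cv2.COLOR_BGR2GRAY).reshape(-1)
h=np.nanmax(W[np.hypot(W[:,0]-.5625,W[:,1]+.0775)<.012,2]) 
k=(np.hypot(W[:,0]-.5625,W[:,1]+.0775)<.021)&(g>90)&(abs(W[:,2]-h)<.012)
s=W[k];print('top z',h,k.sum());d=np.linalg.svd(s[:,:2]-s[:,:2].mean(0),full_matrices=False)[2][0];print('rib yaw',np.degrees(np.arctan(d[1]/d[0])),s.mean(0),s.std(0))
E
python3 rib.py
```

```text
tcp [ 0.5631 -0.0777  0.0989] jawyaw -71.62 tilt 0.01 | shift [-0.0001 -0.0005 -0.0004] turn 0.38 alt -179.6
0.48006164683778324 [0.83498704 0.30974387 2.49557489] [-0.07428658  0.04592383 -0.0105575 ] -0.03
top z 0.1475585650986276 752
rib yaw -72.26928486785215 [ 0.56230946 -0.07727929  0.1452362 ] [0.00343212 0.00974017 0.00105452]
```

Emit:
play_rows(steps=[[-0.003,0,0,0],[-0.006,0,0,0],[-0.01,0,0,0],[-0.015,0,0,0],[-0.02,0,0,0],[-0.025,0,0,0],[-0.03,0,0,0],[-0.03,0,0,0]])

```text
t: 15.92
ee_pos: [0.5636, -0.0778, 0.13]
orientation: [1.384, 1.569, 0.131]
force: [-0.1, -0.1, -0.2]
finger_gap: 0.48
```

```bash
python3 rib.py
```

```text
tcp [ 0.5636 -0.0778  0.13  ] jawyaw -71.77 tilt 0.07 | shift [ 0.031  -0.001  -0.0007] turn 0.23 alt -179.8
0.47980757066930785 [-0.09438281 -0.0745946  -0.20424861] [-0.03963088  0.10549619  0.01067643] -0.19
top z 0.1783695909544028 753
rib yaw -72.25630808127526 [ 0.56268612 -0.07726498  0.17628599] [0.00342256 0.00969866 0.00107023]
```

Cap rose the full 31 mm with the fingers; on to about 80 mm.

Emit:
play_rows(steps=[[-0.012,0,0,0],[-0.025,0,0,0],[-0.038,0,0,0],[-0.048,0,0,0],[-0.052,0,0,0],[-0.052,0,0,0],[-0.052,0,0,0],[-0.052,0,0,0]])

```text
t: 16.63
ee_pos: [0.5628, -0.0775, 0.1805]
orientation: [-2.025, 1.57, 3.006]
force: [0.6, -0.5, -0.1]
finger_gap: 0.481
```

Emit:
play_rows(steps=[[0,0,0,0],[0,0,0,0],[0,0,0,0],[0,0,0,0],[0,0,0,0],[0,0,0,0]])

```text
t: 17.13
ee_pos: [0.5631, -0.0778, 0.1808]
orientation: [-1.072, 1.571, -2.324]
force: [0.7, -0.3, -1.1]
finger_gap: 0.483
```

```bash
python3 rib.py
python3 - <<'E'
from h import *
p=cam('side');W=cloud(p).reshape(-1,3)
for nm,c,z in [('knob',(.489,.0045),(.125,.14)),('narrow',(.591,.038),(.138,.155))]:
    s=W[(np.hypot(W[:,0]-c[0],W[:,1]-c[1])<.03)&(W[:,2]>z[0])&(W[:,2]<z[1])]
    if len(s)>9: print(nm,len(s),cv2.minAreaRect(s[:,:2].astype(np.float32)),s.mean(0))
cv2.imwrite('pics/h.png',cv2.resize(p['img'][190:350,220:433],(800,600)))
E
```

```text
tcp [ 0.5631 -0.0778  0.1808] jawyaw -71.77 tilt 0.01 | shift [ 0.0818 -0.0004 -0.0005] turn 0.23 alt -179.8
0.4830840946816422 [ 0.70064718 -0.31522404 -1.0958948 ] [-0.00271554  0.08775998  0.03568343] 0.0
top z 0.2288946836135663 754
rib yaw -72.17048195171448 [ 0.56223569 -0.07718537  0.22716516] [0.00341848 0.00965453 0.00101705]
knob 151 ((0.48907357454299927, 0.003344537690281868), (0.014569404534995556, 0.04002271592617035), 73.89682006835938) [0.48882015 0.0017379  0.13113595]
```

View pics/h.png

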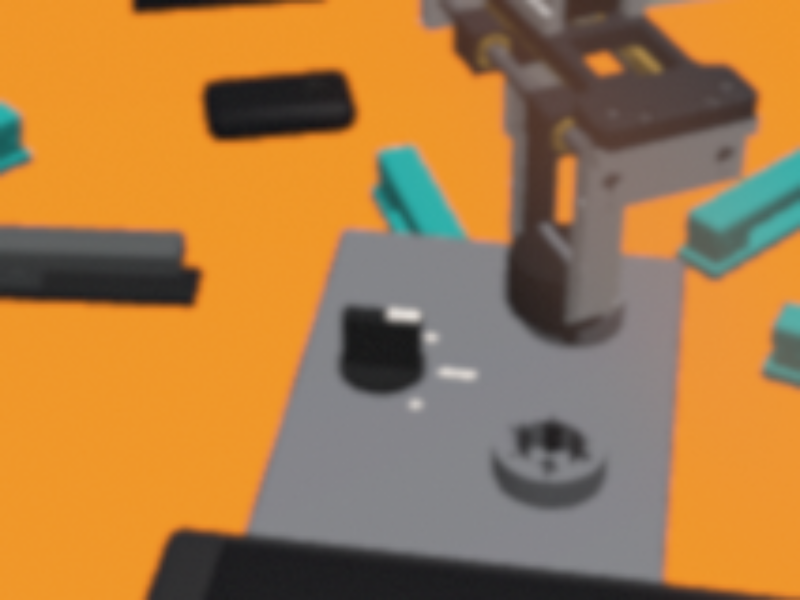

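```bash
python3 -c "
from cell import ticket
print(ticket.finish_job())"
```

```text
the job is handed in; nothing more can be done
None
```

I turned the knob to the long bar mark and released it, then took off the wide cap. I handed the job in at about t = 17 s with the cap held about 82 mm above its mouth.

- **Knob:** After release the bar measured 77.3° close up, where about 76.4° is the mark. The last side view, which is coarser, gave about 74°, still well within the 0.2 rad limit.
- **Wide cap:** It unscrews clockwise seen from above. I turned it about 1.02 rad from its locked position, and it came straight up with the fingers.
- **Final hold:** The tool was within 0.1° of vertical and the fingers were closed on the cap at about 45 mm. The measured force was about 1 N, and the picture shows the mouth empty.

**What failed or disagreed:**
- **Finger length:** The fingers end about 24 mm short of the stated tool tip. My first close on the knob therefore shut above the bar without touching it, and I went 22 mm lower and closed again.
- **Cap direction:** The joint torques did not show which way the cap loosens. I settled it by seeing in the wrist camera that the rib turned with the jaws.
- **Narrow cap:** It was hidden behind the held cap in the last picture, so I did not check it again at the end. The gripper did not go near it.
- **Loose things:** The mouse and the stapler show in the last picture, but I did not measure whether they had moved. The ink bottle is not in that crop, and I did not look at it again. The arm passed over that area with the tool about 0.25 m up.

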